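Make room in the ratchet bookend and file one more binder

ROBOT

A 6-joint arm with a two-finger parallel gripper is mounted at the origin on a cart in front of the work surface, level with it; the furniture and walls round the work are solid. World frame = base frame: x ahead of the robot, y to its left, z up, the work surface at z = 0. Lengths are in m, angles in degrees, forces in N, time in s.
With the tool pointing down it reaches from about 0.275 to 0.85 m from the base axis. Payload 19 kg.
Tool frame: the origin (TCP) lies midway between the tips of the shut fingers; the grasp point (between the pads) lies robot.grip_depth behind it (robot.grip_depth is the distance from the TCP to the grasp point, in m); z points along the fingers, y is the line along which they close (so a half turn about z gives the same grasp; the last joint's range is limited). The gripper opens to 85 mm and grips with 20 to 120 N. Pads are 22 mm wide; open, the fingers measure 114 mm over their backs; the gripper's body (76 mm by 85 mm) begins 54 mm behind the grasp point. The pads swing forward as they close: fully open they stand 13 mm farther back than shut.
Start: joints at [-80.443, 8.623, 82.357, -0, 89.026, -7.678], TCP at [0.17, -0.549, 0.231] pointing down, gripper open.
Joint ranges: [-160.23, 160.23], [-39.13, 120.54], [6.94, 153.29], [-79.49, 259.48], [9.18, 160.14], [-161.06, 161.06]. Speed limits (degrees/s): [108.29, 108.29, 127.2, 172.46, 172.46, 172.46].

INTERFACE

Orientations are given as a 3x3 rotation matrix whose columns are the frame's x, y, z axes.
In Python, from rig import robot gives the robot as it stands.
- The arm moves only by the shell command python3 -m inch 'ROWS' [OPENING] [FORCE]. ROWS is JSON, a list of rows, each a list of 2 entries, a list of its own where there are three numbers: the shift along the world's x, y, z in m, then the turn about the world's z in degrees. A call has 1 to 5 rows; each row shifts and turns the commanded pose from where the row before left it; what a row does not reach is not made up. A row lasts 1/10 s, in which the tool goes at most 50 mm and 8.59 degrees, less where a joint would pass 70% of its speed; a pose out of reach is approached as far as the arm can. A call is refused whole if a number of a shift passes 0.05 or a number of a turn 8.59, either way. A call with a gripper value outside its range is refused whole. OPENING is the opening in per cent of the stroke, from 0 (shut) to 100 (fully open), set as the call begins (- or left out, the last holds). The fingers move at their own pace and stop on an object; FORCE is the grip in N (left out, the last holds). Time passes only in rows, so rows that do not move let the fingers close. It gives the time, the measured TCP pose, the force, the opening and the grip force at its end, in the units of the state.
- robot.get_obs(): the state, without advancing time (a new reading comes with each control period).
- robot.snapshot(name): name is "side" or "top" or "wrist"; returns the picture (420x560x3 uint8, red, green, blue); there is no depth.
- robot.camera_model(name): a dict with "K" (3x3 intrinsics, pixels), "T" (4x4, takes a point from camera to world coordinates); the wrist camera has in their place "mount" (4x4, takes a point from camera to tool coordinates, whose origin is the TCP and whose axes are the flange's). Camera axes: x right, y down, z forward; pixel columns grow to the right and rows downward; lengths in m; the calibration is good to about 2 mm. A picture is of the moment at which its call begins: read the wrist's pose just before it. camera_model takes no time and is no camera call.
- robot.finish_job(): hands the job in; it is judged then, once.
The state is a dict: "t": time; "joints": joint angles; "qd": joint speeds; "tau": joint torques, N m; "tool_pos": TCP position; "eef_rot": TCP orientation; "contact_force": force on the tool from outside, world axes, zero at the start; "wrist_torque": the same for the moment, N m; "grip_width": finger opening in m; "gripper_force": force on a finger pad.
Only numpy, scipy, OpenCV 4.12 (cv2) and the standard library are available. Lean on these libraries where they do the work, as an engineer would, in place of code of your own. Each camera call takes 0.05 s, during which the arm holds its last target. There are 200 camera calls.

TASK

File the green binder in the book rack by pressing and pushing alone, lifting nothing: hold the red release lever down and push the sliding bookend well back along its bar, then slide the binder straight into the gap until it meets the bar. Then push the bookend up against the binders so that the row is held snugly, and leave the lever sprung up. Keep all binders standing and leave everything else where it is.

Things in the scene. Friction and masses are not known exactly. Their poses are not given: they have to be found in the camera images.
- rack: Ratchet book rack, fixed. Origin: cabinet top, under the mid-line of the toothed steel bar, at the inner face of the closed bookend. x to the back, y along the bar to the fixed end plate (inner face y = +93.5 mm, 98 high). Bar: x -8 to +8 mm, y -238 to +108, top 36 mm, 3 mm saw teeth. End blocks 44 mm high. The row stands on the cabinet top, rear edges against the bar (x = -8 mm).
- bookend (a joint): Slide of the bookend along the bar, m. 0 closed; grows as it is pushed back (rack -y), stop at 0.090; its inner face is at rack y = -value. Friction 1 to 2 N. It can be pushed towards the row (value falls) at any time with about 4 to 5 N, clicking over the teeth (6 mm pitch); backwards the pawl blocks it unless the lever is held down.
- release (a joint): Release lever, rad. 0: up, pawl in the teeth (up to 0.10 while riding on a tooth); pawl clear above 0.12; lowest 0.30. A spring lifts it when let go; 3 to 6 N on the middle of the pad press it down. Press first, then push: a bookend already pushed back hard wedges the pawl in its tooth.
- lever_pad (a point): Middle of the top of the red pad (30 x 42 mm, long along rack y), above the bar, 65 to 68 mm up at rest; sinks 6 mm to free the pawl, 13 mm at most, half that at its end away from the row. It lies in a 52 mm channel open along rack x: bookend plate (98 high) on the row side, housing shoulder (73 to 93 high, 26 mm from here) on the other; a finger holding the pad down pushes that shoulder back.
- push_face (a point): Middle of the outer end face of the grey lever housing (30 mm wide, 45 to 93 mm high; this point 60 mm up), facing rack -y, 122 mm from the bookend's inner face. A place to push the bookend up to the row.
- inner_face (a point): Point on the inner face of the bookend's dark end plate, 50 mm up, 25 mm in front of the bar's mid-line. The plate (4 mm thick, 98 mm high) reaches 70 mm in front of that line. Axes as the rack's.
- new_binder: Green binder to file, standing in front of the bookend plate: 110 mm deep (x), 32 thick (y), 100 high, 0.15 to 0.35 kg. Origin: centre of its underside; spine on -x, towards the robot. Filed: origin at rack x = -63.5 mm, axes parallel to the rack's.
- binder_tan: Tan binder, the one of the row next to the bookend: 110 x 26 x 100 mm, origin at the centre of its underside, spine at -x.
- binder_grey: Grey binder, middle of the row: 110 x 36 x 100 mm, origin at the centre of its underside, spine at -x.
- binder_blue: Dark blue binder, next to the fixed end plate: 110 x 30 x 100 mm, origin at the centre of its underside, spine at -x.
- earbud_case: White earbud case, 27 x 58 x 40 mm, origin at the centre of its underside. Leave alone.
- tape_roll: Roll of masking tape lying flat, 74 mm across, 19 mm high, origin at the centre of its underside. Leave alone.
- stapler: Blue-green stapler, 34 x 135 x 42 mm, origin at the centre of its underside. Leave alone.
- pen_cup: Black pen cup, 52 x 76 x 104 mm, origin at the centre of its underside. Leave alone.

How it is judged:
By the outcome, as a careful person would: the job done as asked, in the order asked, and still so for the second after the job is handed in, with the robot touching nothing.
It also fails if it takes over 48 s, if anything falls off the work surface, if the arm or the gripper's body presses on something with over 40 N, if the wrist force passes 120 N, or if a joint passes its speed limit or range.

## Working session

There is one attempt and no reset: what is moved stays moved. The work goes in short steps, Python scripts to look and compute and a shell command to move; the robot and the scene stay as the last step left them, time stands still between calls to the robot, and variables do not carry over. Pictures are saved under pics/ and viewed, at most 14 in all, crops included, and the job is handed in when it is done.

```bash
mkdir -p pics; ls; python3 - <<'E'
from rig import robot
import cv2,numpy as np
for n in("top","side"):
    cv2.imwrite(f"pics/{n}0.png",robot.snapshot(n)[:,:,::-1]); m=robot.camera_model(n); print(n,np.round(m["K"],1).tolist(),np.round(m["T"],3).tolist())
print(robot.grip_depth, robot.get_obs())
E
```

```text
pics
top [[466.9, 0.0, 273.6], [0.0, 466.9, 205.9], [0.0, 0.0, 1.0]] [[0.01, -0.983, 0.184, 0.402], [-1.0, -0.011, -0.007, -0.083], [0.009, -0.184, -0.983, 1.129], [0.0, 0.0, 0.0, 1.0]]
side [[410.2, 0.0, 278.8], [0.0, 410.2, 203.3], [0.0, 0.0, 1.0]] [[-0.758, 0.474, -0.448, 1.013], [0.652, 0.569, -0.502, 0.333], [0.017, -0.672, -0.74, 0.726], [0.0, 0.0, 0.0, 1.0]]
0.0187 {'t': 0.1, 'joints': array([-8.04413312e+01,  8.64830597e+00,  8.23865042e+01, -4.55042120e-04,
        8.90261779e+01, -7.67723095e+00]), 'qd': array([-0.04882109, -0.01131506, -0.05172026,  0.010079  , -0.00839782,
       -0.05290626]), 'tau': array([ 4.33459209e-03, -7.14390135e+01, -5.71800542e+01, -3.23023187e-04,
        7.10358829e-03, -1.78022538e-05]), 'tool_pos': array([ 0.17032433, -0.54897944,  0.23075824]), 'eef_rot': array([[ 9.55092864e-01,  2.96306575e-01, -1.84589170e-04],
       [ 2.96306602e-01, -9.55092298e-01,  1.04834516e-03],
       [ 1.34331869e-04, -1.05596197e-03, -9.99999433e-01]]), 'contact_force': array([-0.2807038 , -0.67419207, -0.46656458]), 'wrist_torque': array([ 0.07945791,  0.00250168, -0.05241377]), 'gripper_force': 0.0, 'grip_width': 0.08550044092316368}
```

View pics/top0.png

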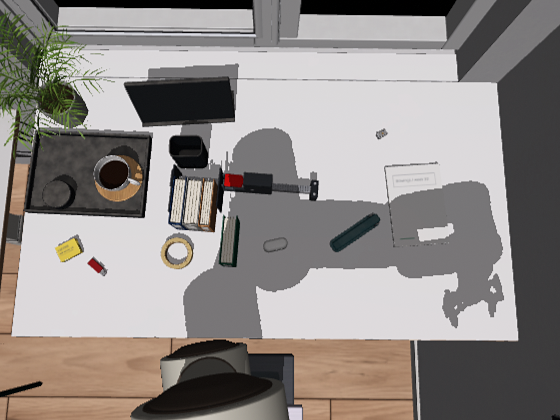

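View pics/side0.png

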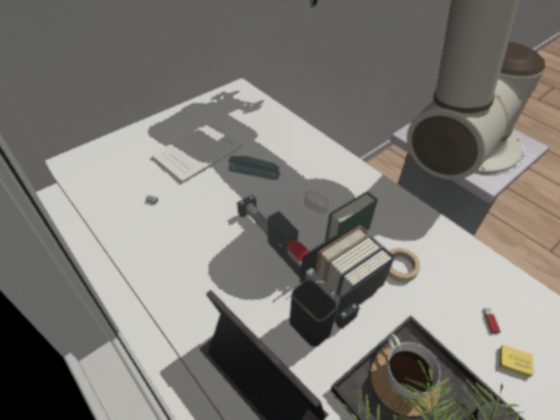

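```bash
cat > h.py <<'E'
from rig import robot
import cv2,numpy as np
def ray(n,uv,z,T=None):
    m=robot.camera_model(n); T=m["T"] if T is None else T; K=m["K"]
    uv=np.atleast_2d(uv).astype(float); d=np.c_[(uv-[K[0][2],K[1][2]])/[K[0][0],K[1][1]],np.ones(len(uv))]@np.array(T)[:3,:3].T
    o=np.array(T)[:3,3]; return o+d*((z-o[2])/d[:,2])[:,None]
def wristT(o=None):
    o=o or robot.get_obs(); T=np.eye(4); T[:3,:3]=o["eef_rot"]; T[:3,3]=o["tool_pos"]
    return T@np.array(robot.camera_model("wrist")["mount"])
def proj(n,p,T=None):
    m=robot.camera_model(n); T=m["T"] if T is None else T; q=np.linalg.inv(T)@np.r_[p,1]; q=np.array(m["K"])@q[:3]; return q[:2]/q[2]
E
python3 - <<'E'
from h import *
im=cv2.imread("pics/top0.png"); c=im[125:275,150:350]
cv2.imwrite("pics/topc.png",cv2.resize(c,None,fx=4,fy=4,interpolation=cv2.INTER_CUBIC))
hsv=cv2.cvtColor(im,cv2.COLOR_BGR2HSV); h=hsv[:,:,0]
m=((h<8)|(h>172))&(hsv[:,:,1]>150)&(hsv[:,:,2]>80); m[:, :200]=0;m[:,300:]=0;m[:150]=0;m[220:]=0
v,u=np.nonzero(m); print("red",u.mean(),v.mean(),len(u),ray("top",[[u.mean(),v.mean()]],.066))
m=robot.camera_model("wrist"); print(np.round(m["K"],1),np.round(m["mount"],3))
E
```

```text
red 232.77209302325582 180.16744186046512 215 [[0.66085549 0.00569511 0.066     ]]
[[295.9   0.  281.2]
 [  0.  295.9 207.6]
 [  0.    0.    1. ]] [[ 0.    -0.953 -0.301  0.077]
 [ 1.     0.    -0.001  0.   ]
 [ 0.001 -0.301  0.953 -0.142]
 [ 0.     0.     0.     1.   ]]
```

View pics/topc.png

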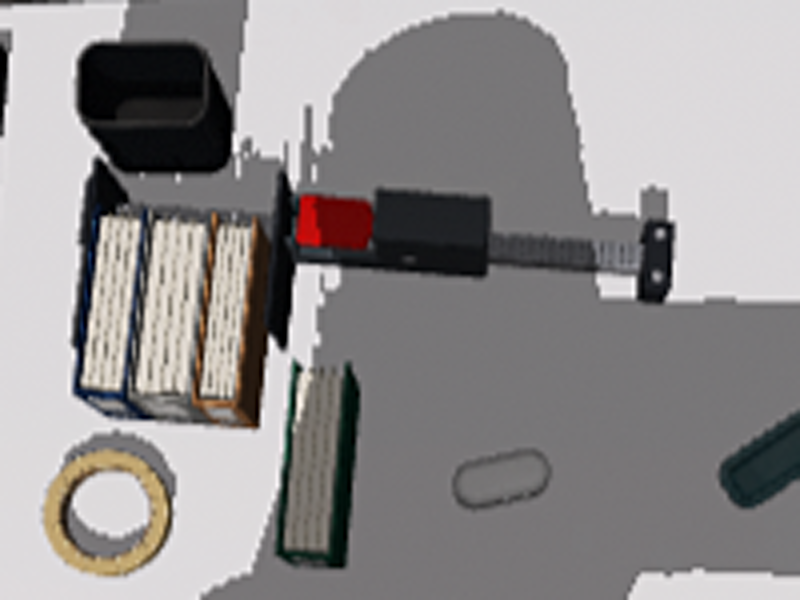

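The top view shows the rack yawed about -5°: the red pad is at (233,180), the green binder at (230,241), and the earbud case at (275,244), right of the binder. I'll go above it with the tool aligned and look from close by.

```bash
python3 -m inch '[[[0.03,0.035,0],-7.5],[[0.03,0.035,0],-7.5],[[0.03,0.035,0],-7],[[0.03,0.035,0],0],[[0.03,0.035,0],0]]' 0 >/dev/null
python3 -m inch '[[[0.03,0.035,0],0],[[0.03,0.035,0],0],[[0.03,0.035,0],0],[[0.03,0.035,0],0],[[0.03,0.035,0],0]]' 
python3 -m inch '[[[0.03,0.035,0],0],[[0.03,0.035,0],0],[[0.03,0.035,0],0],[[0.02,0.03,0],0],[[0,0,0],0]]' 
python3 - <<'E'
from h import *
o=robot.get_obs(); im=robot.snapshot("wrist")[:,:,::-1]; cv2.imwrite("pics/w1.png",im); np.save("w1.npy",wristT(o)); print(o["tool_pos"],o["eef_rot"][:2,0])
E
```

```text
t: 1.1
tool_pos: [0.4712, -0.1974, 0.2312]
eef_rot: [[0.997, -0.083, -0.0], [-0.083, -0.997, 0.0], [-0.0, -0.0, -1.0]]
contact_force: [0.2, -1.1, -0.7]
grip_width: 0.0003
gripper_force: 0.0
t: 1.6
tool_pos: [0.5818, -0.0607, 0.2304]
eef_rot: [[0.997, -0.079, -0.001], [-0.079, -0.997, 0.001], [-0.001, -0.001, -1.0]]
contact_force: [0.9, 0.2, -0.7]
grip_width: 0.0002
gripper_force: 0.0
[ 0.58183868 -0.06070064  0.23036873] [ 0.99683742 -0.07946208]
```

View pics/w1.png

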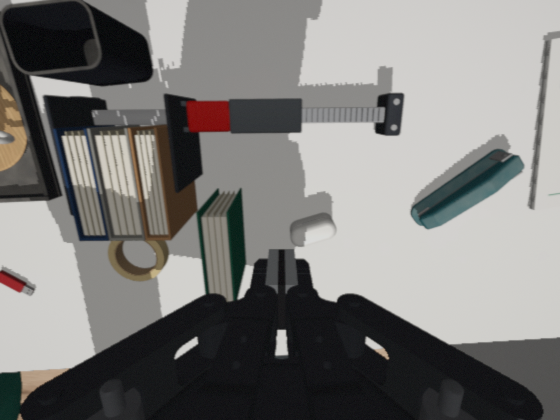

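```bash
python3 - <<'E'
from h import *
im=cv2.imread("pics/w1.png"); c=im[80:310,20:350]
cv2.imwrite("pics/w1c.png",cv2.resize(c,None,fx=2.4,fy=2.4,interpolation=cv2.INTER_CUBIC))
T=np.load("w1.npy")
hsv=cv2.cvtColor(im,cv2.COLOR_BGR2HSV); h=hsv[:,:,0]
m=(((h<6)|(h>174))&(hsv[:,:,1]>200)&(hsv[:,:,2]>60)).astype(np.uint8); m[:80]=0;m[150:]=0
v,u=np.nonzero(m); r=cv2.minAreaRect(np.c_[u,v].astype(np.float32)); b=cv2.boxPoints(r); P=ray("wrist",b,.066,T); print(b.tolist()); print(P, P.mean(0))
# bar edges
g=cv2.cvtColor(im,cv2.COLOR_BGR2GRAY)
for u in (312,330,350,370): print(u,g[98:132,u].tolist())
E
```

```text
[[187.0, 131.0], [187.0, 101.0], [229.0, 101.0], [229.0, 131.0]]
[[ 0.65023116  0.02890641  0.066     ]
 [ 0.67824992  0.02393793  0.066     ]
 [ 0.67499877 -0.01684462  0.066     ]
 [ 0.64688889 -0.01309013  0.066     ]] [0.66259218 0.0057274  0.066     ]
312 [139, 139, 138, 139, 138, 139, 139, 139, 138, 126, 122, 123, 124, 124, 124, 125, 126, 125, 127, 126, 126, 128, 128, 130, 160, 193, 206, 208, 209, 209, 209, 208, 209, 209]
330 [139, 138, 138, 138, 139, 139, 138, 138, 137, 122, 132, 140, 142, 142, 141, 140, 141, 142, 142, 143, 143, 143, 142, 147, 166, 198, 207, 208, 209, 209, 208, 208, 208, 209]
350 [138, 138, 139, 138, 138, 138, 138, 138, 136, 117, 120, 123, 123, 123, 124, 121, 119, 120, 119, 120, 118, 115, 116, 128, 169, 202, 208, 208, 209, 208, 209, 208, 208, 209]
370 [139, 138, 137, 138, 139, 138, 137, 138, 135, 124, 138, 143, 143, 143, 144, 143, 143, 144, 143, 144, 144, 142, 142, 152, 174, 203, 208, 208, 208, 208, 208, 208, 208, 208]
```

View pics/w1c.png

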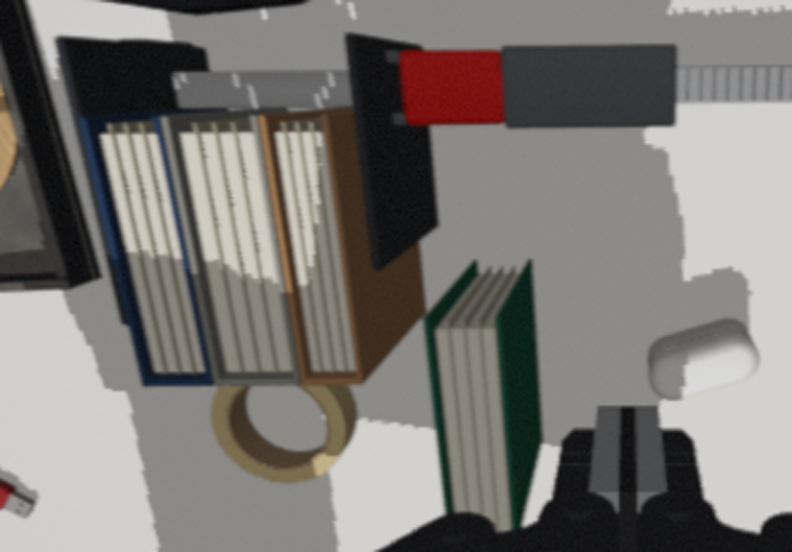

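```bash
cat >> h.py <<'E'
YAW=np.radians(-4.57); Rr=np.array([[np.cos(YAW),-np.sin(YAW)],[np.sin(YAW),np.cos(YAW)]])
PAD=np.array([0.6626,0.0057])
O=PAD+Rr@[0,.030]   # assuming bookend value 0
def rk(P): return np.round((np.atleast_2d(P)[:,:2]-O)@Rr*1000,1)
def wd(p): return O+Rr@(np.array(p)/1000)
E
python3 - <<'E'
from h import *
T=np.load("w1.npy"); f=lambda pts,z:rk(ray("wrist",np.array(pts)/2.4+[20,80],z,T)).tolist()
print("O",O)
print("bar",rk(ray("wrist",[[312,106.7],[312,121.8],[370,106.7],[370,121.8]],.036,T)).tolist())
print("plate top front/back, bot front",f([[373,268],[346,33]],.098),f([[437,225]],0))
print("tan top front R, front L",f([[362,382],[300,384]],.1)," base backR?",f([[424,317]],0))
print("blue frontL",f([[143,384]],.1))
print("green top backL backR frontR",f([[428,325],[500,327],[517,528]],.1),"base",f([[532,262],[542,443]],0))
print("housing end top",f([[675,45],[675,124],[503,47]],.093))
print("earbud",f([[650,370],[757,355],[730,320],[670,398]],.04))
E
```

```text
O [0.66499031 0.03560462]
bar [[9.6, -135.4], [-6.0, -135.9], [9.6, -197.7], [-6.0, -199.1]]
plate top front/back, bot front [[-68.6, -1.3], [18.8, -1.0]] [[-70.5, -1.5]]
tan top front R, front L [[-117.1, 7.8], [-118.0, 33.8]]  base backR? [[-122.0, 9.8]]
blue frontL [[-118.1, 99.2]]
green top backL backR frontR [[-91.9, -21.8], [-92.8, -50.9], [-187.7, -53.4]] base [[-90.7, -51.1], [-199.7, -52.6]]
housing end top [[15.0, -120.1], [-13.3, -120.7], [14.3, -56.6]]
earbud [[-136.7, -114.0], [-128.5, -167.5], [-110.0, -153.2], [-152.2, -124.4]]
```

The close view shows the red pad at (187–229, 101–131), the housing end at u≈301, the green binder clear of the plate front, and the earbud case at (313,230). The sizes agree with those given. I'll go above the pad, press down and check.

```bash
python3 -m inch '[[[0.027,0.022,0],0],[[0.027,0.022,0],0],[[0.027,0.0225,-0.02],0],[[0,0,-0.045],0],[[0,0,-0.045],0]]' 12 20
python3 -m inch '[[[0,0,-0.015],0],[[0,0,-0.015],0],[[0,0,-0.010],0],[[0,0,0],0]]' 
python3 - <<'E'
from h import *
o=robot.get_obs(); cv2.imwrite("pics/w2.png",robot.snapshot("wrist")[:,:,::-1]); print(rk(o["tool_pos"]),o["tool_pos"])
E
```

```text
t: 2.15
tool_pos: [0.6615, 0.002, 0.1199]
eef_rot: [[0.997, -0.083, 0.001], [-0.083, -0.997, -0.0], [0.001, 0.0, -1.0]]
contact_force: [0.4, 0.1, -0.6]
grip_width: 0.0105
gripper_force: 0.0
t: 2.55
tool_pos: [0.6614, 0.002, 0.0814]
eef_rot: [[0.997, -0.084, 0.0], [-0.084, -0.997, 0.0], [0.0, -0.0, -1.0]]
contact_force: [0.1, -0.2, -0.7]
grip_width: 0.0106
gripper_force: 0.0
[[ -0.9 -33.8]] [0.66140941 0.00195714 0.08144904]
```

View pics/w2.png

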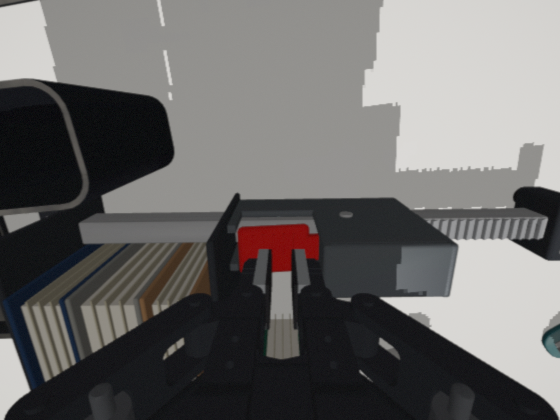

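The fingertips (u 250–308) stand over the red pad (u 238–318), inside the channel. I'll press now.

```bash
python3 -m inch '[[[0,0.001,-0.008],0],[[0,0,-0.004],0],[[0,0,0],0]]' | grep -E "t:|pos|contact"
python3 -m inch '[[[0,0,-0.003],0],[[0,0,-0.002],0],[[0,0,0],0]]' | grep -E "t:|pos|contact"
python3 -m inch '[[[0,0,-0.003],0],[[0,0,-0.001],0],[[0,0,0],0]]' | grep -E "t:|pos|contact"

```

```text
t: 2.9
tool_pos: [0.6612, 0.0034, 0.0689]
eef_rot: [[0.997, -0.083, -0.0], [-0.083, -0.997, 0.0], [-0.0, -0.0, -1.0]]
contact_force: [-0.3, 0.4, -0.7]
t: 3.2
tool_pos: [0.6615, 0.0035, 0.0643]
eef_rot: [[0.997, -0.083, 0.0], [-0.083, -0.997, 0.0], [0.0, -0.0, -1.0]]
contact_force: [0.8, 2.4, 1.9]
t: 3.5
tool_pos: [0.6615, 0.0032, 0.0604]
eef_rot: [[0.997, -0.083, 0.001], [-0.083, -0.997, -0.0], [0.001, 0.0, -1.0]]
contact_force: [1.8, 0.8, 4.5]
```

```bash
python3 -m inch '[[[0,0,-0.002],0],[[0,0,-0.0015],0],[[0,0,0],0]]' | grep -E "t:|pos|contact"
python3 -m inch '[[[0,0,-0.0015],0],[[0,0,0],0]]' | grep -E "t:|pos|contact"

```

```text
t: 3.8
tool_pos: [0.6616, 0.0032, 0.057]
eef_rot: [[0.997, -0.083, 0.001], [-0.083, -0.997, -0.0], [0.001, 0.0, -1.0]]
contact_force: [0.4, -0.0, 7.0]
t: 4.0
tool_pos: [0.6617, 0.0032, 0.056]
eef_rot: [[0.997, -0.083, 0.001], [-0.083, -0.997, -0.0], [0.001, 0.0, -1.0]]
contact_force: [-1.0, 0.4, 9.2]
```

```bash
for i in 1 2 ; do :; done
python3 -m inch '[[[-0.0004,-0.005,0],0],[[-0.0004,-0.005,0],0],[[-0.0002,-0.003,0],0]]' | grep -E "t:|pos|contact"
python3 -m inch '[[[-0.0003,-0.004,0],0],[[-0.0003,-0.004,0],0],[[-0.0003,-0.004,0],0],[[0,0,0],0]]' | grep -E "t:|pos|contact"
```

```text
t: 4.3
tool_pos: [0.6607, -0.01, 0.0559]
eef_rot: [[0.997, -0.083, 0.001], [-0.083, -0.997, -0.0], [0.001, 0.0, -1.0]]
contact_force: [0.3, 0.8, 9.4]
t: 4.7
tool_pos: [0.6598, -0.0224, 0.056]
eef_rot: [[0.997, -0.083, 0.001], [-0.083, -0.997, -0.001], [0.001, 0.0, -1.0]]
contact_force: [0.5, -0.7, 9.6]
```

```bash
python3 -m inch '[[[-0.0005,-0.006,0],0],[[-0.0005,-0.006,0],0],[[-0.0005,-0.006,0],0],[[-0.0005,-0.006,0],0]]' | grep -E "t:|pos|contact"
python3 -m inch '[[[-0.0005,-0.006,0],0],[[-0.0005,-0.006,0],0],[[-0.0005,-0.006,0],0],[[-0.0004,-0.005,0],0],[[0,0,0],0]]' | grep -E "t:|pos|contact"
python3 -m inch '[[[0,0,0.01],0],[[0,0,0.03],0],[[0,0,0.045],0],[[0,0,0.045],0],[[0,0,0],0]]' 0| grep -E "t:|pos|contact"
python3 - <<'E'
from h import *
o=robot.get_obs(); cv2.imwrite("pics/w3.png",robot.snapshot("wrist")[:,:,::-1]); np.save("w3.npy",wristT(o)); print(rk(o["tool_pos"]),o["tool_pos"])
E
```

```text
t: 5.1
tool_pos: [0.658, -0.046, 0.056]
eef_rot: [[0.997, -0.083, 0.002], [-0.083, -0.997, -0.0], [0.002, 0.0, -1.0]]
contact_force: [3.0, 2.1, 8.9]
t: 5.6
tool_pos: [0.6563, -0.0696, 0.056]
eef_rot: [[0.996, -0.084, 0.002], [-0.084, -0.996, -0.001], [0.002, 0.001, -1.0]]
contact_force: [4.4, -0.4, 7.9]
t: 6.1
tool_pos: [0.6572, -0.069, 0.1925]
eef_rot: [[0.997, -0.083, 0.009], [-0.083, -0.997, -0.002], [0.009, 0.001, -1.0]]
contact_force: [0.3, -1.1, -0.0]
[[   0.6 -104.9]] [ 0.65723027 -0.06896783  0.19245081]
```

View pics/w3.png

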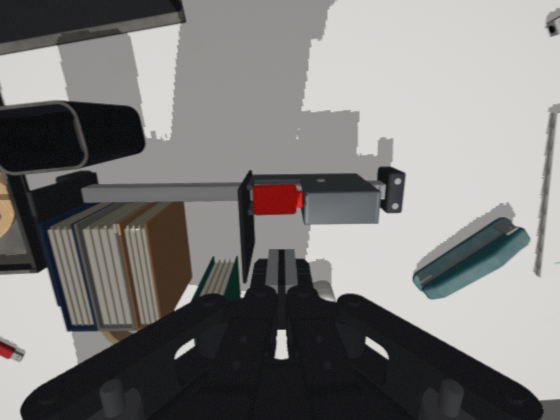

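```bash
python3 - <<'E'
from h import *
T=np.load("w3.npy"); f=lambda p,z:rk(ray("wrist",p,z,T)).tolist()
im=cv2.imread("pics/w3.png"); hsv=cv2.cvtColor(im,cv2.COLOR_BGR2HSV);h=hsv[:,:,0]
m=(((h<6)|(h>174))&(hsv[:,:,1]>200)&(hsv[:,:,2]>60)); m[:150]=0;m[250:]=0;m[:,:200]=0
v,u=np.nonzero(m); print(u.min(),u.max(),v.min(),v.max(),f([[u.min(),199],[u.max(),199]],.066))
print("plate top front",f([[241.5,277]],.098),"top back",f([[251,173]],.098))
print("green top backL,backR, base backR",f([[196,292],[229,294]],.1),f([[240,258]],0))
print("tan rear base",f([[192,277]],0), "tan topfrontR",f([[158,327]],.1))
E
```

```text
253 301 185 213 [[2.9, -78.4], [2.8, -123.6]]
plate top front [[-61.1, -68.9]] top back [[33.5, -80.6]]
green top backL,backR, base backR [[-75.2, -27.2], [-77.4, -57.1]] [[-91.5, -53.3]]
tan rear base [[-118.0, 9.1]] tan topfrontR [[-113.0, 12.1]]
```

The bookend now stands about 71 mm back (pad at u 253–301, v 185–213), and the binder's path is clear on both sides. Next, behind the binder's spine.

```bash
python3 -m inch '[[[-0.0438,0.0171,0],0],[[-0.0438,0.0171,0],0],[[-0.0438,0.0171,0],0],[[-0.0438,0.0171,0],0],[[-0.0438,0.0171,0],0]]' 12 | grep -E "t:|pos|contact"
python3 -m inch '[[[0,0,0],0]]' | grep -E "t:|pos|contact"
python3 - <<'E'
from h import *
o=robot.get_obs(); print(rk(o["tool_pos"]),o["tool_pos"]); cv2.imwrite("pics/t4.png",cv2.resize(robot.snapshot("top")[125:275,150:350,::-1],None,fx=4,fy=4))
E
```

```text
t: 6.65
tool_pos: [0.4341, 0.0174, 0.184]
eef_rot: [[0.997, -0.083, -0.002], [-0.083, -0.997, 0.0], [-0.002, -0.0, -1.0]]
contact_force: [-0.1, 0.6, 1.2]
t: 6.75
tool_pos: [0.4322, 0.0185, 0.1848]
eef_rot: [[0.997, -0.082, -0.001], [-0.082, -0.997, 0.001], [-0.001, -0.0, -1.0]]
contact_force: [0.7, -0.3, 0.3]
[[-230.7  -35.6]] [0.43219486 0.01851091 0.18479352]
```

View pics/t4.png

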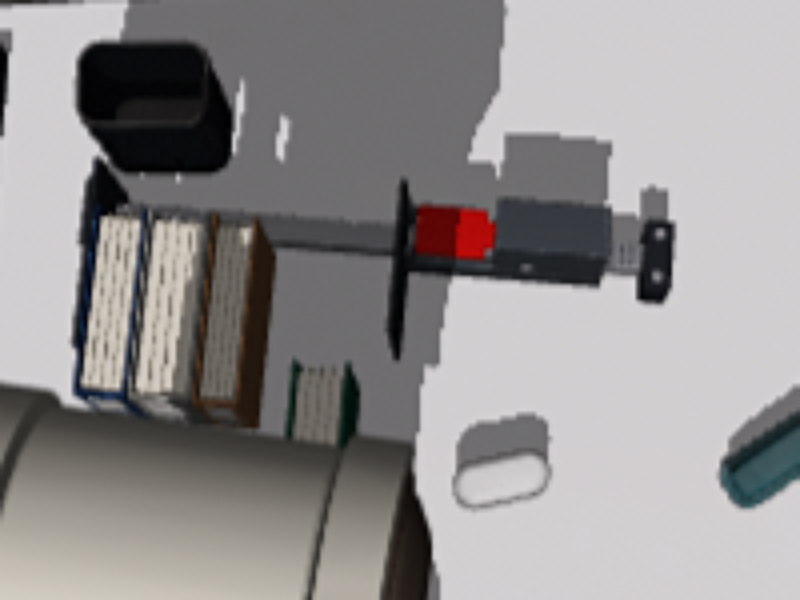

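The plate stands well back, the gap is open, and the binder is in line with it. I'll descend and push along rack +x.

```bash
python3 -m inch '[[[0,-0.001,-0.04],0],[[0,0,-0.04],0],[[0,0,-0.035],0],[[0,0,-0.025],0],[[0,0,0],0]]' | grep -E "t:|pos|contact"
python3 -m inch '[[[0.005,-0.0004,0],0],[[0.005,-0.0004,0],0],[[0.005,-0.0004,0],0],[[0.005,-0.0004,0],0],[[0.005,-0.0004,0],0]]' | grep -E "t:|pos|contact"
python3 -m inch '[[[0.006,-0.0005,0],0],[[0.006,-0.0005,0],0],[[0.006,-0.0005,0],0],[[0.006,-0.0005,0],0],[[0.006,-0.0005,0],0]]' | grep -E "t:|pos|contact"
python3 -c "
from h import *
o=robot.get_obs(); print(rk(o['tool_pos']))"
```

```text
t: 7.3
tool_pos: [0.4348, 0.0158, 0.0419]
eef_rot: [[0.996, -0.083, -0.007], [-0.083, -0.997, 0.001], [-0.007, -0.0, -1.0]]
contact_force: [0.3, -0.0, 0.6]
t: 7.8
tool_pos: [0.4622, 0.0138, 0.0457]
eef_rot: [[0.997, -0.083, 0.001], [-0.083, -0.997, 0.0], [0.001, -0.0, -1.0]]
contact_force: [-1.2, 0.3, 0.9]
t: 8.3
tool_pos: [0.492, 0.0113, 0.0452]
eef_rot: [[0.997, -0.083, -0.0], [-0.083, -0.997, 0.0], [-0.0, -0.0, -1.0]]
contact_force: [-1.0, -0.0, 0.5]
[[-170.5  -38. ]]
```

```bash
python3 -m inch '[[[0.006,-0.0005,0],0],[[0.006,-0.0005,0],0],[[0.006,-0.0005,0],0],[[0.006,-0.0005,0],0],[[0.004,-0.0003,0],0]]' | grep -E "t:|pos|contact"
python3 - <<'E'
from h import *
o=robot.get_obs(); print(rk(o["tool_pos"]),o["tool_pos"]); np.save("w5.npy",wristT(o)); a=robot.snapshot("wrist")[:,:,::-1]; cv2.imwrite("pics/w5.png",a)
E
```

```text
t: 8.8
tool_pos: [0.5201, 0.009, 0.0452]
eef_rot: [[0.997, -0.083, 0.0], [-0.083, -0.997, 0.0], [0.0, -0.0, -1.0]]
contact_force: [-1.3, 0.1, 0.2]
[[-142.3  -38.1]] [0.52008202 0.00899709 0.04521471]
```

View pics/w5.png

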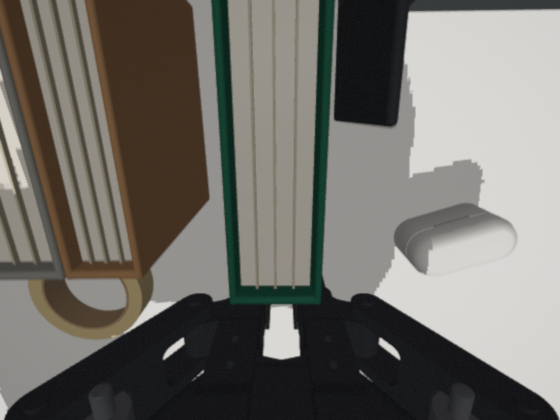

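The binder is between tan and plate, straight, its spine (v≈302) a little short of the tan's (v≈276). I'll push the rest slowly.

```bash
python3 - <<'E'
from h import *
print(rk(ray("wrist",[[136,276],[66,276],[230,303],[321,303]],.1,np.load("w5.npy"))).tolist())
E
python3 -m inch '[[[0.003,-0.0002,0],0],[[0.003,-0.0003,0],0],[[0.002,-0.0002,0],0]]' | grep -E "t:|pos|contact"
python3 -m inch '[[[0.0015,-0.0001,0],0],[[0,0,0],0]]' | grep -E "t:|pos|contact"
python3 -m inch '[[[0.0015,-0.0001,0],0],[[0,0,0],0]]' | grep -E "t:|pos|contact"
```

```text
[[-116.0, 10.1], [-115.9, 33.4], [-126.6, -20.5], [-126.7, -51.7]]
t: 9.15
tool_pos: [0.5277, 0.0083, 0.0453]
eef_rot: [[0.997, -0.083, 0.0], [-0.083, -0.997, 0.0], [0.0, -0.0, -1.0]]
contact_force: [-1.8, 0.0, -0.2]
t: 9.35
tool_pos: [0.5292, 0.0082, 0.0453]
eef_rot: [[0.997, -0.083, 0.0], [-0.083, -0.997, 0.0], [0.0, -0.0, -1.0]]
contact_force: [-0.4, 0.2, -0.3]
t: 9.55
tool_pos: [0.5307, 0.0081, 0.0453]
eef_rot: [[0.997, -0.083, 0.0], [-0.083, -0.997, 0.0], [0.0, -0.0, -1.0]]
contact_force: [0.2, 0.9, -0.9]
```

```bash
python3 -m inch '[[[0.001,-0.0001,0],0],[[0,0,0],0]]' | grep -E "t:|contact"
python3 -m inch '[[[0.001,-0.0001,0],0],[[0,0,0],0]]' | grep -E "t:|contact"
python3 -m inch '[[[0.001,-0.0001,0],0],[[0,0,0],0]]' | grep -E "t:|pos|contact"

```

```text
t: 9.75
eef_rot: [[0.997, -0.083, -0.001], [-0.083, -0.997, 0.0], [-0.001, -0.0, -1.0]]
contact_force: [-6.2, 0.1, 2.2]
t: 9.95
eef_rot: [[0.997, -0.083, -0.003], [-0.083, -0.997, 0.0], [-0.003, -0.0, -1.0]]
contact_force: [-11.6, 0.7, 5.2]
t: 10.15
tool_pos: [0.5319, 0.0081, 0.0449]
eef_rot: [[0.997, -0.083, -0.004], [-0.083, -0.997, 0.0], [-0.004, -0.0, -1.0]]
contact_force: [-15.3, 1.6, 6.7]
```

The bar stopped it (force rose to 15 N). Back off, rise, and go behind the push face.

```bash
python3 -m inch '[[[-0.01,0.0008,0],0],[[-0.02,0.0016,0.01],0],[[0,0,0.045],0],[[0,0,0.045],0],[[0,0,0.045],0]]' 0| grep -E "t:|pos|contact"
python3 -m inch '[[[0.0289,-0.0388,0],0],[[0.0289,-0.0388,0],0],[[0.0289,-0.0388,0],0],[[0.0289,-0.0388,0],0],[[0.0289,-0.0388,0],0]]' | grep -E "t:|pos|contact"
python3 -m inch '[[[0,0,0],0],[[0,0,0],0]]' | grep -E "t:|pos|contact"
python3 - <<'E'
from h import *
o=robot.get_obs(); print(rk(o["tool_pos"]),o["tool_pos"]); np.save("w6.npy",wristT(o)); a=robot.snapshot("wrist")[:,:,::-1]; cv2.imwrite("pics/w6.png",a)
E
```

```text
t: 10.65
tool_pos: [0.503, 0.0103, 0.1922]
eef_rot: [[0.997, -0.083, 0.001], [-0.083, -0.997, 0.0], [0.001, -0.0, -1.0]]
contact_force: [1.0, -0.3, 0.5]
t: 11.15
tool_pos: [0.6488, -0.1855, 0.1903]
eef_rot: [[0.997, -0.083, 0.001], [-0.083, -0.997, -0.0], [0.001, 0.0, -1.0]]
contact_force: [0.6, 0.1, 0.7]
t: 11.35
tool_pos: [0.6479, -0.1844, 0.1893]
eef_rot: [[0.996, -0.084, -0.001], [-0.084, -0.996, 0.001], [-0.001, -0.001, -1.0]]
contact_force: [0.8, 0.2, -0.6]
[[   0.5 -220.7]] [ 0.64792631 -0.18440043  0.18928553]
```

View pics/w6.png

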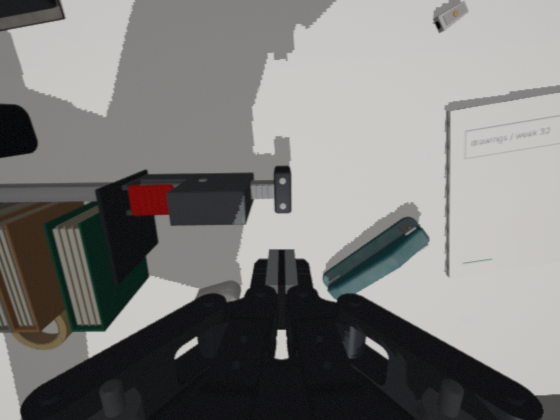

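The housing end is at u≈252 and the end block (44 high) at u 274–291. The tip comes down over the block, clear of the face.

```bash
python3 - <<'E'
from h import *
print(rk(ray("wrist",[[252,176],[247,223],[274,190],[291,190]],.093,np.load("w6.npy"))).tolist())
E
python3 -m inch '[[[0,0,-0.045],0],[[0,0,-0.045],0],[[0,0,-0.03],0],[[0,0,-0.012],0],[[0,0,0],0]]' | grep -E "t:|pos|contact"
python3 -m inch '[[[0.0003,0.004,0],0],[[0.0003,0.004,0],0],[[0.0003,0.004,0],0],[[0.0003,0.004,0],0],[[0.0003,0.004,0],0]]' | grep -E "t:|pos|contact"
python3 -m inch '[[[0.0004,0.005,0],0],[[0.0004,0.005,0],0],[[0.0004,0.005,0],0]]' | grep -E "t:|pos|contact"
```

```text
[[29.8, -196.8], [-11.1, -191.1], [17.9, -214.6], [17.9, -228.7]]
t: 11.9
tool_pos: [0.6474, -0.1827, 0.0579]
eef_rot: [[0.997, -0.082, -0.001], [-0.082, -0.997, 0.001], [-0.001, -0.001, -1.0]]
contact_force: [0.2, 0.3, 1.3]
t: 12.4
tool_pos: [0.6499, -0.1639, 0.0591]
eef_rot: [[0.997, -0.083, 0.001], [-0.083, -0.997, -0.001], [0.001, 0.001, -1.0]]
contact_force: [0.4, -3.0, 2.3]
t: 12.7
tool_pos: [0.6509, -0.1487, 0.0585]
eef_rot: [[0.997, -0.083, 0.0], [-0.083, -0.997, -0.0], [0.0, 0.0, -1.0]]
contact_force: [-1.0, -6.3, 4.0]
```

```bash
python3 -m inch '[[[0.0003,0.004,0],0],[[0.0003,0.004,0],0],[[0.0003,0.004,0],0],[[0.0003,0.004,0],0],[[0.0003,0.004,0],0]]' | grep -E "t:|pos|contact"
python3 -m inch '[[[0.0001,0.002,0],0],[[0.0002,0.002,0],0]]' | grep -E "t:|pos|contact"
python3 -m inch '[[[0.0001,0.001,0],0],[[0.0001,0.001,0],0]]' | grep -E "t:|pos|contact"
python3 -c "
from h import *
cv2.imwrite('pics/t7.png',cv2.resize(robot.snapshot('top')[125:275,150:350,::-1],None,fx=4,fy=4))"
```

```text
t: 13.2
tool_pos: [0.6523, -0.1287, 0.0584]
eef_rot: [[0.997, -0.083, 0.0], [-0.083, -0.997, -0.0], [0.0, 0.0, -1.0]]
contact_force: [-1.0, -3.9, 2.5]
t: 13.4
tool_pos: [0.6525, -0.1247, 0.0583]
eef_rot: [[0.997, -0.083, -0.0], [-0.083, -0.997, -0.0], [0.0, 0.0, -1.0]]
contact_force: [0.2, -6.2, 1.9]
t: 13.6
tool_pos: [0.6527, -0.1228, 0.0583]
eef_rot: [[0.997, -0.083, -0.0], [-0.083, -0.997, -0.0], [-0.0, 0.0, -1.0]]
contact_force: [-0.7, -3.4, 1.8]
```

View pics/t7.png

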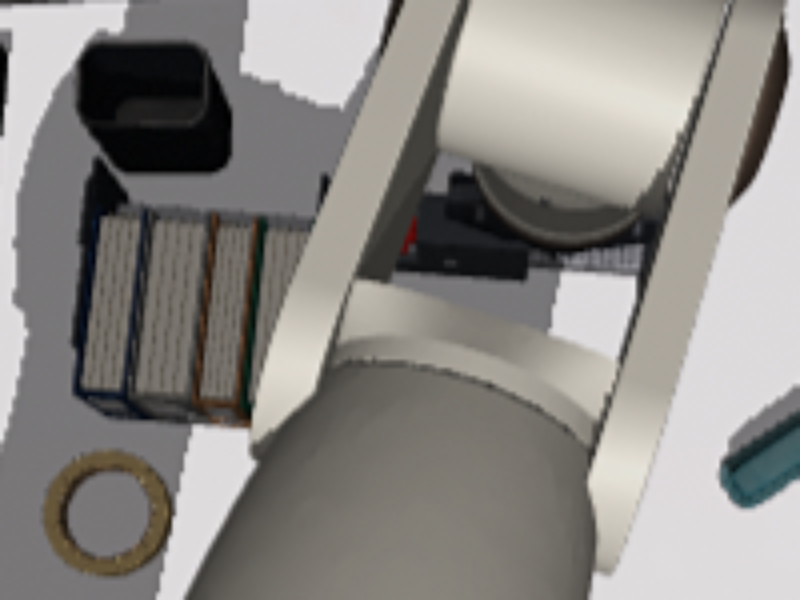

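Green now stands against tan. I'll push on in small steps until the row stops it.

```bash
for k in 1; do python3 -m inch '[[[0.0001,0.001,0],0],[[0,0,0],0]]' | grep -E "pos|contact";done
python3 -m inch '[[[0.0001,0.001,0],0],[[0,0,0],0]]' | grep -E "pos|contact"
python3 -m inch '[[[0.0001,0.001,0],0],[[0,0,0],0]]' | grep -E "pos|contact"
python3 -m inch '[[[0.0001,0.001,0],0],[[0,0,0],0]]' | grep -E "t:|pos|contact"
```

```text
tool_pos: [0.6528, -0.1216, 0.0582]
contact_force: [-1.8, -3.3, 2.7]
tool_pos: [0.6529, -0.1209, 0.0582]
contact_force: [0.1, -5.5, 1.6]
tool_pos: [0.6529, -0.1204, 0.0582]
contact_force: [-2.0, -9.5, 1.8]
t: 14.45
tool_pos: [0.6529, -0.1203, 0.0582]
eef_rot: [[0.996, -0.084, -0.0], [-0.084, -0.996, -0.002], [-0.0, 0.002, -1.0]]
contact_force: [-2.2, -16.3, 1.9]
```

```bash
python3 -m inch '[[[0.0001,0.001,0],0],[[0,0,0],0]]' | grep -E "pos|contact"
python3 -m inch '[[[0,-0.006,0],0],[[0,-0.02,0],0],[[0,-0.01,0.03],0],[[0,0,0.045],0],[[0,0,0.045],0]]' | grep -E "pos|contact"
python3 -m inch '[[[-0.01,0.04,0.01],0],[[-0.01,0.04,0.01],0],[[-0.01,0.04,0],0],[[0,0,0],0],[[0,0,0],0]]' | grep -E "t:|pos|contact"
python3 - <<'E'
from h import *
o=robot.get_obs(); print(rk(o["tool_pos"]),o["tool_pos"]); np.save("w8.npy",wristT(o)); a=robot.snapshot("wrist")[:,:,::-1]; cv2.imwrite("pics/w8.png",a)
E
```

```text
tool_pos: [0.6529, -0.1202, 0.0583]
contact_force: [-3.7, -23.1, 1.1]
tool_pos: [0.6527, -0.1548, 0.1791]
contact_force: [0.0, -1.0, 0.8]
t: 15.65
tool_pos: [0.6233, -0.0336, 0.1984]
eef_rot: [[0.997, -0.082, 0.0], [-0.082, -0.997, 0.0], [0.0, -0.0, -1.0]]
contact_force: [0.6, 0.8, -0.7]
[[-36.1 -72.3]] [ 0.62328167 -0.03359091  0.19842827]
```

View pics/w8.png

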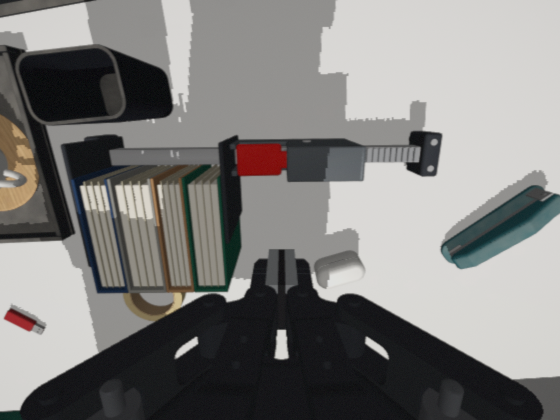

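The row is snug: blue, grey, tan and green have their fronts level at v≈291. The plate (u≈230) is against green, the lever is up, the earbud case and stapler are unmoved, and the arm is clear.

```bash
python3 -c "
from rig import robot
print(robot.finish_job())"
```

```text
the job is handed in; nothing more can be done
None
```

I filed the green binder in the rack against the bar, pushed the bookend up until the row stopped it (about 23 N), left the lever sprung up, and handed the job in at about 16 s; I haven't seen the verdict.

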